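# Show the leaf slice to the document camera

### The arm

A 6-joint arm with a two-finger parallel gripper is mounted at the origin on the work surface. World frame = base frame: x ahead of the robot, y to its left, z up, the work surface at z = 0. Lengths are in m, angles in rad, forces in N, time in s.
With the tool pointing down it reaches from about 0.35 to 0.975 m from the base axis. Payload 4.9 kg.
Tool frame: the origin (TCP) lies midway between the tips of the shut fingers; the grasp point (between the pads) lies 19 mm behind it; z points along the fingers, y is the direction in which the jaws open and shut (so a half turn about z gives the same grasp; the last joint's range is limited). The gripper opens to 85 mm and grips with 20 to 120 N. Pads are 22 mm wide; open, the fingers measure 114 mm over their backs; the gripper's body (76 mm by 85 mm) begins 54 mm behind the grasp point. The pads swing forward as they close: fully open they stand 13 mm farther back than shut.
Start: joints at [1.163, 0.053, 1.613, -0, 1.476, -0.119], TCP at [0.178, 0.599, 0.231] pointing down, gripper open.
Joint ranges: [-3.01, 3.01], [-1.01, 2.22], [0.06, 2.58], [-1.02, 4.17], [0.09, 2.62], [-3.14, 3.14]. Speed limits (rad/s): [2.57, 2.57, 3.14, 3.14, 3.14, 3.14].

### API

Orientations are given as a rotation vector (axis times angle).
In Python, from station import ctrl gives the robot as it stands.
- The arm moves only by the tool jog_arm, never from a script. Its argument "steps" is a list of rows, each an object of numbers: "dx", "dy", "dz": the shift along the world's x, y, z in units of 60 mm (1.0 is 60 mm); "twist": the turn about the world's z in units of 10 degrees (1.0 is 10 degrees). A call has 1 to 5 rows; each row is the pose to reach, as a shift and turn from the pose measured when the call began; what a row does not reach only later rows make up. A row lasts 1/8 s, in which the tool goes at most 62.5 mm and 10.7 degrees, less where a joint would pass 70% of its speed; a pose out of reach is approached as far as the arm can. A call with a gripper value outside its range is refused whole. "gripper" is the closure in counts, from 0 (fully open) to 255 (shut), set as the call begins (left out, the last holds). The fingers move at their own pace and stop on an object; "newtons" is the grip in N (left out, the last holds). Time passes only in rows, so rows that repeat a pose let the fingers close. It gives the time, the measured TCP pose, the force and the opening at its end, in the units of the state.
- ctrl.get_obs(): the state, without advancing time (a new reading comes with each control period).
- ctrl.get_image(name): name is "side" or "top"; returns a dict with "frame" (384x512x3 uint8, red, green, blue), "range_z" (384x512 float32, m along the optical axis (not along the pixel's ray), 0 where there is no reading), "fx", "fy", "cx", "cy" (pixels), "extrinsics" (4x4, takes a point from camera to world coordinates). Camera axes: x right, y down, z forward; pixel columns grow to the right and rows downward; lengths in m; the calibration is good to about 2 mm. A picture is of the moment at which its call begins.
- ctrl.finish_job(): hands the job in, once; it reports no verdict.
The state is a dict: "t": time; "q": joint angles; "dq": joint speeds; "effort": joint torques, N m; "tool_pos": TCP position; "tool_rot": TCP orientation; "contact_force": force on the tool from outside, world axes, zero at the start; "wrist_torque": the same for the moment, N m; "opening": finger opening in m.
Only numpy, scipy, OpenCV 4.12 (cv2) and the standard library are available. Lean on these libraries where they do the work, as an engineer would, in place of code of your own. Each camera call takes 0.05 s, during which the arm holds its last target.

### The job

Take the largest wooden slice, the one with the leaf burnt into it, out of the drying rack by its top edge, with the fingers clear of the leaf, and show it to the class on the document camera: hold it still in the air 16 cm straight in front of the lens, centred, squarely facing the lens along its tilted line of sight, with the leaf side to the lens and its tip up. Leave everything else on the bench as it is and do not knock the camera. Finish while still holding the slice there; do not put it down.

Things in the scene. Friction and masses are not known exactly. Their poses are not given: they have to be found in the camera images.
- slice_large: largest branch slice in the rack: pale wood disc with bark edge, standing on edge, 100 mm across, 12 thick, 60 g. Origin at its centre, 86 mm above the bench. x: out of the face with the burnt leaf; y: across; z: along the leaf from stem to tip, up in the rack. Leaf 35 mm wide, from 37 mm below to 12 above the centre. May lean 0.1 rad in its slot
- rack: fixed wooden drying rack; origin under its centre at bench level, z up. Two rails along x, 250 mm long, 40 high, 40 apart. 8 mm dowels, tops 80 mm high, at y = -26 and 26, pairs 16 apart along x, make 4 slots at x = -82.5, -27.5, 27.5, 82.5. One slice per slot, in any order, drawings facing +x; 43 mm free between slices, so go down with part-open fingers
- slice_a: a smaller branch slice standing in another slot of the rack, 80 mm across, 12 mm thick, a sun burnt on its +x face; a bystander. Origin at its centre, 75 mm above the bench; axes as for slice_large.
- slice_b: a smaller branch slice standing in another slot of the rack, 72 mm across, 12 mm thick, a fir tree burnt on its +x face; a bystander. Origin at its centre, 70 mm above the bench; axes as for slice_large.
- slice_c: a smaller branch slice standing in another slot of the rack, 64 mm across, 12 mm thick, a double circle burnt on its +x face; a bystander. Origin at its centre, 65 mm above the bench; axes as for slice_large.
- doccam: document camera, fixed: base 180 x 160 x 30 mm; a 22 mm post stands 50 mm behind its middle; a short arm holds the camera head 340 mm above the bench over the base's middle (x = 90), looking out over the front edge. Origin at bench level under the middle of the front edge; x: back towards the post; z up
- lens (a point): middle of the front of the lens, a 26 mm black ring on the end of the grey head (66 x 58 x 36 mm). Axes are the head's: the camera looks along -x, 0.35 to 0.7 rad below level (varies; a stiff hinge holds it); y is level, sideways; z is up in the picture
- view_point (a point): point in empty air 160 mm straight in front of the lens on its line of sight, 205 to 270 mm above the bench. Axes as for the lens: a slice squarely facing the lens, leaf upright, has its x, y, z along these x, y, z
- sanding_block: cork sanding block lying on the bench, 110 x 65 x 34 mm; a bystander. Origin at the middle of its underside.
- wax_tin: round closed tin, 71 mm across, 32 mm high; a bystander. Origin at the middle of its underside.
- blank_a: plain branch slice lying flat on the bench, 78 mm across, 12 mm thick; a bystander. Origin at the middle of its underside.
- brush: flat brush 190 mm long lying on the bench along its x; a bystander. Origin at the middle of its underside.
- offcut: square wooden offcut lying on the bench, 100 x 34 x 34 mm; a bystander. Origin at the middle of its underside.
Not all that is in view belongs to the job. What is shaped like the slice_large but green or orange is not meant.

How it is judged:
On the way:
1. the slice is lifted out of the rack in the fingers (z of slice_large in the frame of rack above 0.15 m and contact force between the fingers and slice_large above 0.5 N and contact force between slice_large and rack below 0.1 N), for 0.2 s.
At the end, for the whole second after the job is handed in: Slice held still in the fingers, centre within 25 mm of the point 160 mm in front of the lens, leaf face to the lens and square within 10 degrees, leaf upright within 12, grip 22 mm or more above its centre, touching neither rack nor camera; all else within 30 mm of its start (distance between slice_large and view_point below 0.025 m and angle between the x axis of slice_large and the x axis of view_point, either way round below 0.17 rad and angle between the y axis of slice_large and the y axis of view_point, either way round below 0.21 rad and x of lens in the frame of slice_large above 0.1 m and angle between slice_large's own z axis and vertical below 1.2 rad and contact force between the fingers and slice_large above 1 N and z of the grasp point in the frame of slice_large above 0.022 m and linear speed of slice_large below 0.02 m/s and angular speed of slice_large below 0.15 rad/s and contact force between slice_large and doccam below 0.1 N and contact force between slice_large and rack below 0.1 N and distance of each of slice_a, slice_b, slice_c, sanding_block, wax_tin, blank_a, brush, offcut from where it was at the start of the episode below 0.03 m); the arm keeps its last pose, push and grip.
It fails at once if another slice or a bystander is shifted by more than 30 mm (distance of any of slice_a, slice_b, slice_c, sanding_block, wax_tin, blank_a, brush, offcut from where it was at the start of the episode above 0.03 m).
It fails at once if the camera head is knocked out of its setting (lens shifted by more than 8 mm) (distance of lens from where it was at the start of the episode above 0.008 m).
It also fails if it takes over 35 s, if anything falls off the work surface, if the arm or the gripper's body presses on something with over 40 N, if the wrist force passes 120 N, or if a joint passes its speed limit or range.

## Working session

There is one attempt and no reset: what is moved stays moved. The work goes in short steps, Python scripts to look and compute and a tool call to move; the robot and the scene stay as the last step left them, time stands still between calls to the robot, and variables do not carry over. Pictures are saved under pics/ and viewed, and the job is handed in when it is done.

Besides the shell and the picture viewer there is one more tool, called after "Emit:" as name(argument=value, ...) on one line, values as JSON. jog_arm: Moves the arm, as the interface text tells. Its arguments: {"type":"object","properties":{"steps":{"type":"array"},"gripper":{"type":"number"},"newtons":{"type":"number"}},"required":["steps"]}

```bash
ls -la; mkdir -p pics; python3 - <<'E'
from station import ctrl
import cv2,numpy as np
print([a for a in dir(ctrl) if not a.startswith('_')])
o=ctrl.get_obs(); print(o)
for n in("side","top"):
    im=ctrl.get_image(n); cv2.imwrite(f"pics/{n}0.png",cv2.cvtColor(im["frame"],cv2.COLOR_RGB2BGR))
    np.savez(f"{n}0.npz",**im)
    print(n,im["fx"],im["cx"],im["cy"],np.round(im["extrinsics"],3).tolist())
E
```

```text
total 12
drwxr-xr-x  3 agent agent 4096 Dec  6 17:28 .
drwxr-xr-x 23 root  root  4096 Dec  6 17:28 ..
drwxr-xr-x  2 agent agent 4096 Dec  6 17:28 pics
['MotionError', 'finish_job', 'get_image', 'get_obs']
{'t': 0.0, 'q': array([ 1.16297420e+00,  5.33556254e-02,  1.61430310e+00,  1.82089691e-05,
        1.47601797e+00, -1.18994672e-01]), 'dq': array([-0.00088023, -0.00027693,  0.0007825 , -0.00074589,  0.00088498,
       -0.00138178]), 'effort': array([ 3.51657563e-04, -3.93688345e+01, -3.70174491e+01, -1.73623703e-04,
        7.08846506e-03,  1.21199434e-05]), 'tool_pos': array([0.17775711, 0.59853039, 0.23005836]), 'tool_rot': array([-0.45203564, -3.10833382,  0.00315272]), 'contact_force': array([-0.23702823, -0.27955394,  0.24388689]), 'wrist_torque': array([ 0.0007634 ,  0.01840307, -0.02579343]), 'opening': 0.08529010200844943}
side 353.1295056349717 258.37321475187116 189.50925205032203 [[0.731, -0.411, 0.545, -0.027], [-0.683, -0.453, 0.574, -0.655], [0.011, -0.791, -0.611, 0.864], [0.0, 0.0, 0.0, 1.0]]
top 360.59772483152005 253.23352162876947 196.76340720024982 [[0.022, -0.996, 0.091, 0.469], [-1.0, -0.022, 0.004, -0.024], [-0.002, -0.092, -0.996, 1.344], [0.0, 0.0, 0.0, 1.0]]
```

View pics/side0.png

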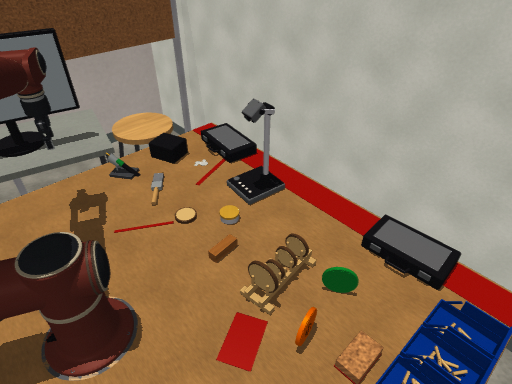

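View pics/top0.png

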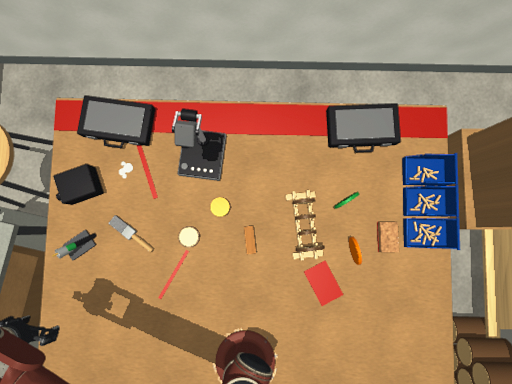

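```bash
python3 - <<'E'
import cv2
a=cv2.imread("pics/side0.png"); b=cv2.imread("pics/top0.png")
c1=cv2.resize(a[220:320,230:370],None,fx=5,fy=5,interpolation=cv2.INTER_CUBIC)
c2=cv2.resize(b[180:270,270:370],None,fx=6,fy=6,interpolation=cv2.INTER_CUBIC)
c3=cv2.resize(a[90:210,215:295],None,fx=5,fy=5,interpolation=cv2.INTER_CUBIC)
c4=cv2.resize(b[95:190,165:240],None,fx=6,fy=6,interpolation=cv2.INTER_CUBIC)
for i,c in enumerate((c1,c2,c3,c4)): cv2.imwrite(f"pics/crop{i}.png",c)
E
```

```text
(no output)
```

View pics/crop0.png

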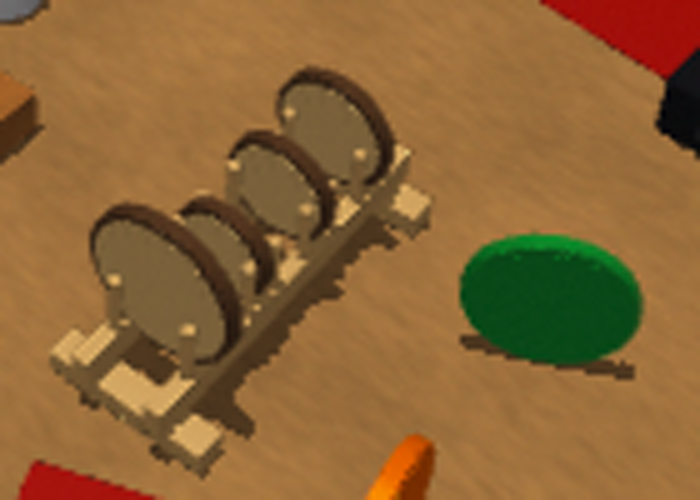

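View pics/crop1.png

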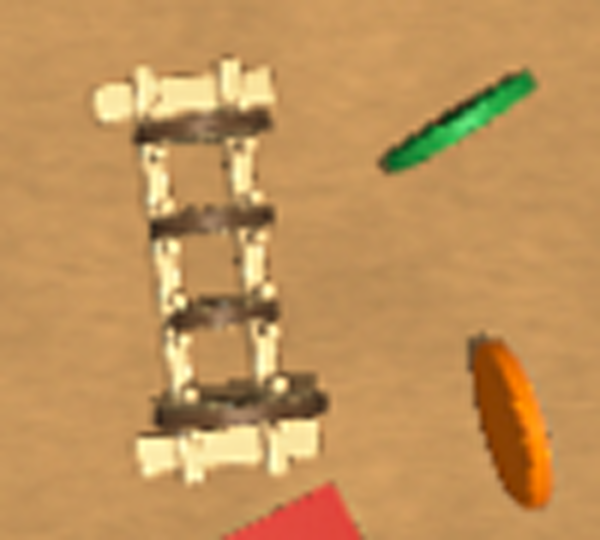

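View pics/crop2.png

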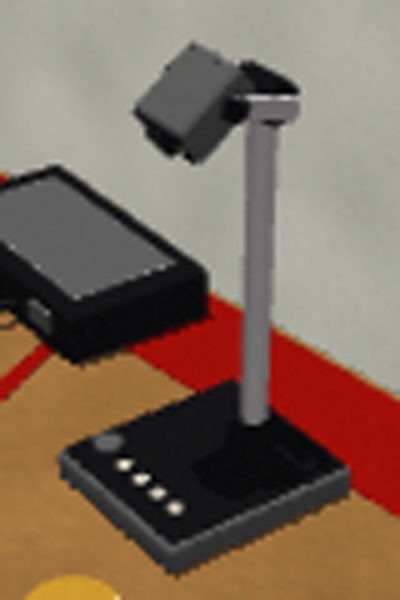

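View pics/crop3.png

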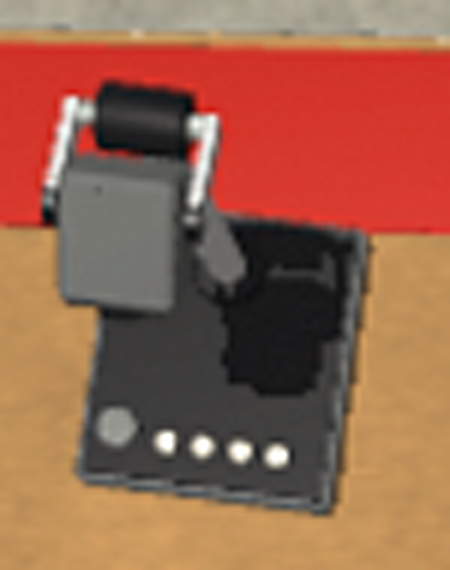

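```bash
cat > h.py <<'E'
import numpy as np,cv2
def load(n):
    d=np.load(n); return {k:d[k] for k in d.files}
def cloud(im):
    z=im["range_z"].astype(float); v,u=np.mgrid[:z.shape[0],:z.shape[1]]
    p=np.stack([(u-im["cx"])/im["fx"]*z,(v-im["cy"])/im["fy"]*z,z],-1)
    E=im["extrinsics"]; P=p@E[:3,:3].T+E[:3,3]; P[z==0]=np.nan; return P
def proj(im,X):
    E=np.linalg.inv(im["extrinsics"]); p=np.atleast_2d(X)@E[:3,:3].T+E[:3,3]
    return np.stack([p[:,0]/p[:,2]*im["fx"]+im["cx"],p[:,1]/p[:,2]*im["fy"]+im["cy"]],-1)
E
python3 - <<'E'
from h import *
np.set_printoptions(precision=4,suppress=True)
for n in("side","top"):
    im=load(n+"0.npz");P=cloud(im)
    if n=="top": reg=(slice(180,270),slice(270,335))
    else: reg=(slice(225,312),slice(236,318))
    Q=P[reg].reshape(-1,3); F=im["frame"][reg].reshape(-1,3)
    print(n,"bench z",np.nanmedian(P[reg][...,2]))
    m=Q[:,2]>0.088
    q=Q[m]; 
    # cluster along x
    h,e=np.histogram(q[:,0],bins=40); print([(round(e[i],3),h[i]) for i in range(40) if h[i]])
    # big slice
    b=q[q[:,0]<q[:,0].min()+0.03]; print("big max",b.max(0),b.min(0),b.mean(0),len(b))
    c,s,vt=np.linalg.svd(b-b.mean(0)); print(s,vt)
E
```

```text
side bench z 0.002409017648498546
[(np.float64(0.397), np.int64(67)), (np.float64(0.401), np.int64(129)), (np.float64(0.406), np.int64(119)), (np.float64(0.411), np.int64(53)), (np.float64(0.416), np.int64(29)), (np.float64(0.42), np.int64(8)), (np.float64(0.425), np.int64(6)), (np.float64(0.43), np.int64(3)), (np.float64(0.434), np.int64(1)), (np.float64(0.453), np.int64(6)), (np.float64(0.458), np.int64(32)), (np.float64(0.462), np.int64(20)), (np.float64(0.467), np.int64(11)), (np.float64(0.505), np.int64(1)), (np.float64(0.509), np.int64(41)), (np.float64(0.514), np.int64(40)), (np.float64(0.519), np.int64(30)), (np.float64(0.523), np.int64(6)), (np.float64(0.528), np.int64(1)), (np.float64(0.561), np.int64(29)), (np.float64(0.566), np.int64(71)), (np.float64(0.57), np.int64(46)), (np.float64(0.575), np.int64(18)), (np.float64(0.58), np.int64(8))]
big max [ 0.4265 -0.1691  0.1393] [ 0.3968 -0.3842  0.0881] [ 0.4071 -0.2297  0.1128] 407
[0.7876 0.2934 0.0617] [[ 0.1158 -0.9903 -0.0763]
 [ 0.0978 -0.0651  0.9931]
 [-0.9884 -0.1225  0.0893]]
top bench z 0.000977451402284668
[(np.float64(0.4), np.int64(12)), (np.float64(0.404), np.int64(23)), (np.float64(0.409), np.int64(41)), (np.float64(0.413), np.int64(31)), (np.float64(0.418), np.int64(17)), (np.float64(0.423), np.int64(2)), (np.float64(0.455), np.int64(2)), (np.float64(0.46), np.int64(11)), (np.float64(0.464), np.int64(13)), (np.float64(0.469), np.int64(16)), (np.float64(0.51), np.int64(7)), (np.float64(0.515), np.int64(17)), (np.float64(0.519), np.int64(28)), (np.float64(0.524), np.int64(11)), (np.float64(0.561), np.int64(2)), (np.float64(0.566), np.int64(13)), (np.float64(0.57), np.int64(31)), (np.float64(0.575), np.int64(23)), (np.float64(0.579), np.int64(11))]
big max [ 0.4229 -0.1683  0.1408] [ 0.3997 -0.2652  0.0882] [ 0.412  -0.2128  0.1218] 126
[0.3113 0.1462 0.0408] [[ 0.1431 -0.9863  0.0824]
 [-0.1044  0.0677  0.9922]
 [-0.9842 -0.1506 -0.0933]]
```

```bash
python3 - <<'E'
from h import *
np.set_printoptions(precision=4,suppress=True)
S=load("side0.npz");T=load("top0.npz");PS=cloud(S);PT=cloud(T)
# big slice back face from side: mask not-bark
reg=(slice(225,312),slice(236,318))
Q=PS[reg].reshape(-1,3);F=S["frame"][reg].reshape(-1,3).astype(int)
m=(Q[:,2]>0.088)&(Q[:,0]<0.43)&(Q[:,1]>-0.275)
bark=m&(F.sum(1)<210)
q=Q[m&(F.sum(1)>230)]
for it in range(3):
    c=q.mean(0);n=np.linalg.svd(q-c)[2][2];r=(q-c)@n;q=q[abs(r)<max(2*r.std(),.001)]
print("back face",c,n*np.sign(-n[0]),len(q),r.std(), "y-range",q[:,1].min(),q[:,1].max(),"zmax",q[:,2].max())
# rim from top
reg=(slice(180,270),slice(270,330));q=PT[reg].reshape(-1,3)
F=T["frame"][reg].reshape(-1,3)
for lo,hi in((.395,.435),(.45,.48),(.5,.535),(.555,.6)):
    b=q[(q[:,2]>.088)&(q[:,0]>lo)&(q[:,0]<hi)];print(len(b),"ctr",np.median(b,0),"yr",b[:,1].min(),b[:,1].max(),"zmax",b[:,2].max(), "slope dx/dy",np.polyfit(b[:,1],b[:,0],1)[0])
# rails
r=q[(q[:,2]>.03)&(q[:,2]<.05)&(q[:,0]>.36)&(q[:,0]<.64)];print("rails",len(r),r.min(0),r.max(0))
(cx,cy),(w,h),a=cv2.minAreaRect((r[:,:2]*1000).astype(np.float32));print(cx,cy,w,h,a)
# bystander heads
for n,im,P,reg in(("top",T,PT,(slice(95,165),slice(165,225))),("side",S,PS,(slice(90,140),slice(230,290)))):
    q=P[reg];m=(q[...,2]>.29)&(q[...,0]<0.9)
    print(n,m.sum(),np.nanmin(q[m],0),np.nanmax(q[m],0))
E
```

```text
back face [ 0.4042 -0.2185  0.1065] [-0.992  -0.1263 -0.0049] 194 0.0007462683062557625 y-range -0.2624116575499637 -0.17421353317969773 zmax 0.13034312345168775
126 ctr [ 0.4124 -0.2125  0.1258] yr -0.26522541816373024 -0.16829431043833717 zmax 0.14079383337062001 slope dx/dy -0.14388688271531683
42 ctr [ 0.4659 -0.2089  0.0942] yr -0.23417433610633723 -0.18274928221781006 zmax 0.10159907846611604 slope dx/dy -0.14592438899662344
63 ctr [ 0.5202 -0.2     0.1003] yr -0.23053787087153185 -0.17133985099158824 zmax 0.10917634956124145 slope dx/dy -0.12423471773420122
80 ctr [ 0.5746 -0.193   0.108 ] yr -0.22958595578148283 -0.15996587213212837 zmax 0.12035671181907781 slope dx/dy -0.13095968241818148
rails 313 [ 0.3685 -0.2511  0.0301] [ 0.6175 -0.1584  0.0498]
493.6806335449219 -206.16429138183594 249.21380615234375 65.56049346923828 7.831501007080078
top 892 [0.7018 0.1358 0.2902] [0.8153 0.2155 0.369 ]
side 500 [0.7003 0.1339 0.2909] [0.8077 0.2153 0.3676]
```

```bash
python3 - <<'E'
from h import *
np.set_printoptions(precision=4,suppress=True)
S=load("side0.npz");T=load("top0.npz");PS=cloud(S);PT=cloud(T)
def ransac(q,N=2000,t=.0015):
    rng=np.random.default_rng(0);best=None
    for _ in range(N):
        a=q[rng.choice(len(q),3,False)];n=np.cross(a[1]-a[0],a[2]-a[0]);l=np.linalg.norm(n)
        if l<1e-5: continue
        n/=l;m=abs((q-a[0])@n)<t
        if best is None or m.sum()>best.sum():best=m
    for _ in range(3):
        c=q[best].mean(0);n=np.linalg.svd(q[best]-c)[2][2];best=abs((q-c)@n)<t
    return c,n*(1 if n[2]>0 else -1),best
for nm,im,P,reg in(("top",T,PT,(slice(95,165),slice(165,225))),("side",S,PS,(slice(90,140),slice(230,290)))):
    q=P[reg];m=(q[...,2]>.26)&(q[...,0]<0.9);v,u=np.nonzero(m);X=q[m]
    col=im["frame"][reg][m]
    for k in range(3):
        c,n,b=ransac(X);
        print(nm,"plane",c,n,b.sum(),"u",u[b].min()+reg[1].start,u[b].max()+reg[1].start,"v",v[b].min()+reg[0].start,v[b].max()+reg[0].start,"col",col[b].mean(0),X[b].min(0),X[b].max(0))
        X,u,v,col=X[~b],u[~b],v[~b],col[~b]
        if len(X)<40:break
# base
q=PT[120:190,170:235].reshape(-1,3);b=q[(q[:,2]>.022)&(q[:,2]<.04)]
r=cv2.minAreaRect((b[:,:2]*1000).astype(np.float32));print("base",r,b[:,:2].min(0),b[:,:2].max(0))
E
```

```text
top plane [0.7298 0.1793 0.3493] [-0.5922  0.0653  0.8032] 228 u 175 194 v 124 146 col [115.3465 115.6711 111.6886] [0.7033 0.1495 0.3302] [0.7568 0.2074 0.369 ]
top plane [0.776  0.174  0.3441] [ 0.1644 -0.0455  0.9853] 115 u 172 200 v 109 138 col [99.7913 91.9739 90.3478] [0.7217 0.1374 0.3366] [0.8099 0.2143 0.3534]
top plane [0.7732 0.1747 0.3509] [ 0.6217 -0.0584  0.7811] 89 u 175 201 v 112 126 col [110.1798 109.0449 106.1461] [0.7511 0.1361 0.3236] [0.8062 0.2098 0.3688]
side plane [0.7265 0.1762 0.3481] [-0.606   0.058   0.7933] 139 u 242 262 v 99 117 col [86.0432 86.2302 85.8849] [0.7003 0.1449 0.3281] [0.7517 0.205  0.3676]
side plane [0.745  0.1461 0.3343] [-0.2534 -0.9671  0.0231] 79 u 250 274 v 105 121 col [75.8354 75.1266 75.4937] [0.703  0.1339 0.3107] [0.7934 0.158  0.3621]
side plane [0.7296 0.1765 0.3505] [-0.5081  0.0422  0.8602] 51 u 243 263 v 99 116 col [93.2941 93.3333 92.6863] [0.7012 0.1472 0.3335] [0.7572 0.2051 0.3661]
base ((747.8782348632812, 177.35757446289062), (159.55393981933594, 179.0934600830078), 83.73271179199219) [0.6528 0.092 ] [0.8361 0.2636]
```

Emit:
jog_arm(steps=[{"dx":0.5,"dy":-0.8,"twist":-1},{"dx":1.0,"dy":-1.6,"twist":-2},{"dx":1.5,"dy":-2.4,"twist":-3},{"dx":2.0,"dy":-3.2,"twist":-4},{"dx":2.5,"dy":-4.0,"twist":-5}], gripper=135, newtons=40)

```text
validation failed for argument at $.st...
```

```bash
python3 - <<'E'
from h import *
np.set_printoptions(precision=4,suppress=True)
S=load("side0.npz");PS=cloud(S)
F=S["frame"]
for v in range(112,125): print(v,[(u,int(F[v,u].sum()),*np.round(PS[v,u],3)) for u in range(243,256) if F[v,u].sum()<120 and PS[v,u][2]>.25])
E
```

```text
112 []
113 [(243, 65, np.float64(0.704), np.float64(0.195), np.float64(0.33))]
114 [(244, 39, np.float64(0.704), np.float64(0.189), np.float64(0.328)), (245, 91, np.float64(0.704), np.float64(0.185), np.float64(0.33))]
115 [(245, 42, np.float64(0.701), np.float64(0.181), np.float64(0.328)), (246, 55, np.float64(0.702), np.float64(0.177), np.float64(0.329))]
116 [(245, 68, np.float64(0.701), np.float64(0.182), np.float64(0.324)), (246, 76, np.float64(0.703), np.float64(0.179), np.float64(0.325)), (247, 37, np.float64(0.706), np.float64(0.177), np.float64(0.324)), (248, 86, np.float64(0.702), np.float64(0.167), np.float64(0.329))]
117 [(245, 59, np.float64(0.701), np.float64(0.181), np.float64(0.321)), (246, 66, np.float64(0.701), np.float64(0.176), np.float64(0.323)), (247, 38, np.float64(0.706), np.float64(0.177), np.float64(0.321)), (248, 37, np.float64(0.708), np.float64(0.173), np.float64(0.321)), (249, 48, np.float64(0.702), np.float64(0.162), np.float64(0.327)), (250, 101, np.float64(0.7), np.float64(0.155), np.float64(0.331))]
118 [(246, 79, np.float64(0.701), np.float64(0.176)
[... 373 characters left out ...]
 np.float64(0.703), np.float64(0.174), np.float64(0.315)), (248, 30, np.float64(0.704), np.float64(0.169), np.float64(0.317)), (249, 43, np.float64(0.708), np.float64(0.169), np.float64(0.315)), (250, 96, np.float64(0.707), np.float64(0.162), np.float64(0.318)), (251, 111, np.float64(0.708), np.float64(0.159), np.float64(0.319))]
120 [(248, 71, np.float64(0.705), np.float64(0.17), np.float64(0.312)), (249, 42, np.float64(0.708), np.float64(0.169), np.float64(0.312)), (252, 83, np.float64(0.71), np.float64(0.156), np.float64(0.316))]
121 [(252, 28, np.float64(0.715), np.float64(0.161), np.float64(0.308)), (253, 82, np.float64(0.717), np.float64(0.158), np.float64(0.309))]
122 []
123 []
124 []
```

Emit:
jog_arm(steps=[{"dx":0.5,"dy":-0.8,"dz":0.0,"twist":-1.0},{"dx":1.0,"dy":-1.6,"dz":0.0,"twist":-2.0},{"dx":1.5,"dy":-2.4,"dz":0.0,"twist":-3.0},{"dx":2.0,"dy":-3.2,"dz":0.0,"twist":-4.0},{"dx":2.5,"dy":-4.0,"dz":0.0,"twist":-5.0}], gripper=135, newtons=40)

```text
t: 0.72
tool_pos: [0.3282, 0.3569, 0.2297]
tool_rot: [-1.73, -2.621, 0.003]
contact_force: [1.0, -0.5, -0.8]
opening: 0.04
```

Emit:
jog_arm(steps=[{"dx":0.3,"dy":-0.9,"dz":0.0,"twist":-0.5},{"dx":0.6,"dy":-1.8,"dz":0.0,"twist":-1.0},{"dx":0.9,"dy":-2.7,"dz":0.0,"twist":-1.5},{"dx":1.2,"dy":-3.6,"dz":0.0,"twist":-1.5},{"dx":1.4,"dy":-4.6,"dz":0.0,"twist":-1.5}])

```text
t: 1.35
tool_pos: [0.4122, 0.0791, 0.2294]
tool_rot: [-2.056, -2.373, 0.002]
contact_force: [0.4, 0.4, -0.5]
opening: 0.0403
```

Emit:
jog_arm(steps=[{"dx":0.0,"dy":-1.0,"dz":0.0,"twist":0.0},{"dx":0.0,"dy":-2.0,"dz":0.0,"twist":0.0},{"dx":0.0,"dy":-3.0,"dz":0.0,"twist":0.0},{"dx":0.0,"dy":-4.0,"dz":-0.2,"twist":0.0},{"dx":0.0,"dy":-5.0,"dz":-0.5,"twist":0.0}])

```text
t: 1.98
tool_pos: [0.4121, -0.223, 0.1997]
tool_rot: [2.058, 2.373, -0.002]
contact_force: [0.7, -0.1, 0.2]
opening: 0.04
```

```bash
cat > st.py <<'E'
from station import ctrl
from h import *
from scipy.spatial.transform import Rotation as R
np.set_printoptions(precision=4,suppress=True)
def st():
    o=ctrl.get_obs();M=R.from_rotvec(o["tool_rot"]).as_matrix()
    print("t",o["t"],"p",o["tool_pos"],"open",round(o["opening"],4),"F",o["contact_force"]);print("jaw yaw",np.arctan2(M[1,1],M[0,1]),"y",M[:,1],"z",M[:,2],"tilt",np.arccos(-M[2,2]));print("q",o["q"]);return o,M
def snap(n,tag):
    im=ctrl.get_image(n);np.savez(f"{n}{tag}.npz",**im);cv2.imwrite(f"pics/{n}{tag}.png",cv2.cvtColor(im["frame"],cv2.COLOR_RGB2BGR));return im
E
python3 -c "
from st import *
st()"
```

```text
t 1.975 p [ 0.4121 -0.223   0.1997] open 0.04 F [ 0.7246 -0.1245  0.213 ]
jaw yaw 0.1421799582702963 y [ 0.9899  0.1417 -0.0004] z [-0.0003 -0.0012 -1.    ] tilt 0.001226733531250055
q [-0.6544 -0.3163  2.0004 -0.0011  1.4569 -0.7964]
```

```bash
python3 -c "
from st import *
a=snap('side','1')['frame'];b=snap('top','1')['frame']
A=cv2.resize(a[180:320,225:345],None,fx=4,fy=4,interpolation=2);B=cv2.resize(b[180:280,270:350],None,fx=4,fy=4,interpolation=2)
B=cv2.copyMakeBorder(B,0,A.shape[0]-B.shape[0],0,0,0)
c=np.hstack([A,B]);print(c.shape);cv2.imwrite('pics/c1.png',c[:,:,::-1])"
```

```text
(560, 800, 3)
```

View pics/c1.png

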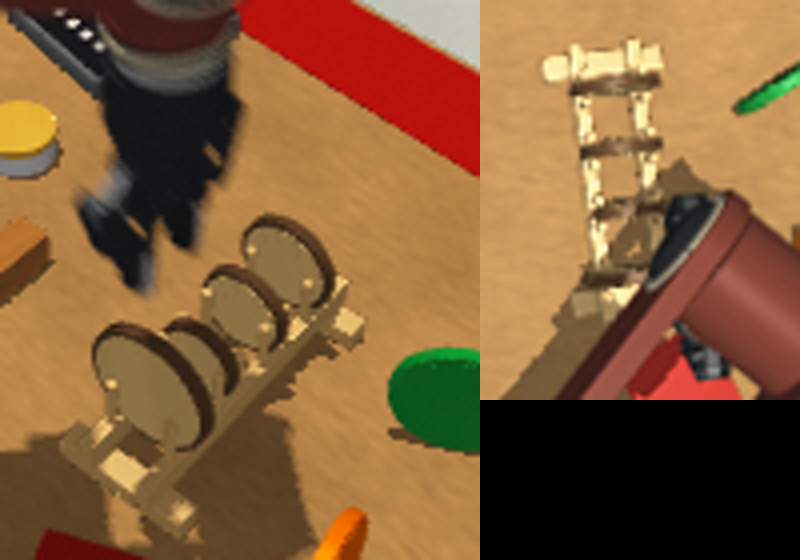

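Emit:
jog_arm(steps=[{"dx":0.0,"dy":0.1,"dz":-0.2,"twist":0.0},{"dx":0.0,"dy":0.1,"dz":-0.6,"twist":0.0},{"dx":0.0,"dy":0.1,"dz":-1.1,"twist":0.0},{"dx":0.0,"dy":0.1,"dz":-1.55,"twist":0.0},{"dx":0.0,"dy":0.1,"dz":-1.6,"twist":0.0}])

```text
t: 2.7
tool_pos: [0.4088, -0.2156, 0.0979]
tool_rot: [-2.055, -2.361, 0.005]
contact_force: [-0.7, 0.5, 0.8]
opening: 0.0405
```

```bash
python3 -c "
from st import *
st()
a=snap('side','2')['frame']
A=cv2.resize(a[180:320,225:345],None,fx=4,fy=4,interpolation=2)
cv2.imwrite('pics/c2.png',A[:,:,::-1])"
```

```text
t 2.7 p [ 0.4088 -0.2156  0.0979] open 0.0405 F [-0.6973  0.5203  0.8358]
jaw yaw 0.13834909620547517 y [ 0.9904  0.1379 -0.0098] z [-0.0105  0.0047 -0.9999] tilt 0.011508535473206035
q [-0.6451 -0.2184  2.0986 -0.0027  1.2726 -0.7826]
```

View pics/c2.png

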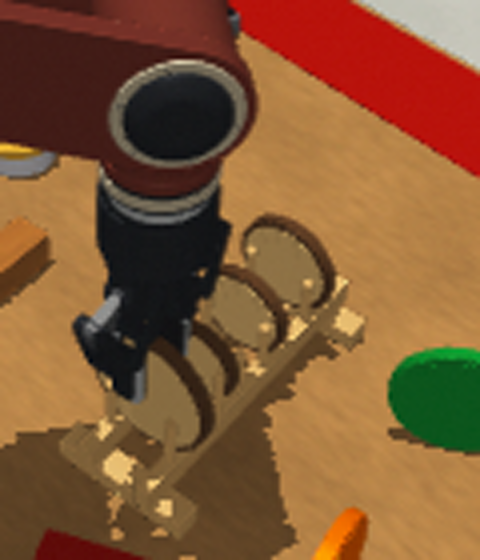

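Emit:
jog_arm(steps=[{"dx":0.05,"dy":0.0,"dz":0.1,"twist":0.0},{"dx":0.05,"dy":0.0,"dz":0.1,"twist":0.0}])

```text
t: 3.0
tool_pos: [0.414, -0.217, 0.1074]
tool_rot: [-2.059, -2.367, 0.005]
contact_force: [-0.4, -0.7, -0.3]
opening: 0.0404
```

Emit:
jog_arm(steps=[{"dx":0.0,"dy":0.0,"dz":0.0,"twist":0.0},{"dx":0.0,"dy":0.0,"dz":0.0,"twist":0.0},{"dx":0.0,"dy":0.0,"dz":0.0,"twist":0.0}], gripper=255, newtons=60)

```text
t: 3.38
tool_pos: [0.4127, -0.2177, 0.1083]
tool_rot: [-2.058, -2.365, 0.01]
contact_force: [-7.7, -0.2, 6.6]
opening: 0.011
```

```bash
python3 -c "
from st import *
st()"
```

```text
t 3.375 p [ 0.4127 -0.2177  0.1083] open 0.011 F [-7.657  -0.1573  6.5669]
jaw yaw 0.1386661922099367 y [ 0.9904  0.1382 -0.0094] z [-0.0095 -0.0002 -1.    ] tilt 0.009495083795104626
q [-0.6415 -0.2225  2.0833 -0.0061  1.2882 -0.7784]
```

Emit:
jog_arm(steps=[{"dx":0.0,"dy":0.0,"dz":0.4,"twist":0.0},{"dx":0.0,"dy":0.0,"dz":0.9,"twist":0.0},{"dx":0.0,"dy":0.0,"dz":1.4,"twist":0.0},{"dx":0.0,"dy":0.0,"dz":2.0,"twist":0.0},{"dx":0.0,"dy":0.0,"dz":2.6,"twist":0.0}])

```text
t: 4.0
tool_pos: [0.4124, -0.2176, 0.2652]
tool_rot: [-2.058, -2.364, 0.01]
contact_force: [0.4, -0.0, -1.5]
opening: 0.0112
```

Emit:
jog_arm(steps=[{"dx":0.0,"dy":0.0,"dz":0.0,"twist":0.0},{"dx":0.0,"dy":0.0,"dz":0.0,"twist":0.0}])

```text
t: 4.25
tool_pos: [0.412, -0.2174, 0.2641]
tool_rot: [-2.057, -2.363, 0.01]
contact_force: [-0.3, 0.1, -0.1]
opening: 0.0107
```

```bash
python3 -c "
from st import *
st()
a=snap('side','3')['frame'];b=snap('top','3')['frame']
A=cv2.resize(a[130:330,205:345],None,fx=3,fy=3,interpolation=2);B=cv2.resize(b[180:280,270:350],None,fx=4,fy=4,interpolation=2)
B=cv2.copyMakeBorder(B,0,A.shape[0]-B.shape[0],0,0,0)
c=np.hstack([A,B]);print(c.shape);cv2.imwrite('pics/c3.png',c[:,:,::-1])"
```

```text
t 4.25 p [ 0.412  -0.2174  0.2641] open 0.0107 F [-0.3149  0.0828 -0.0899]
jaw yaw 0.13819097201819394 y [ 0.9904  0.1377 -0.0106] z [-0.0108  0.0007 -0.9999] tilt 0.010787160024718398
q [-0.6419 -0.3529  1.9218 -0.0058  1.5818 -0.7801]
(600, 740, 3)
```

View pics/c3.png

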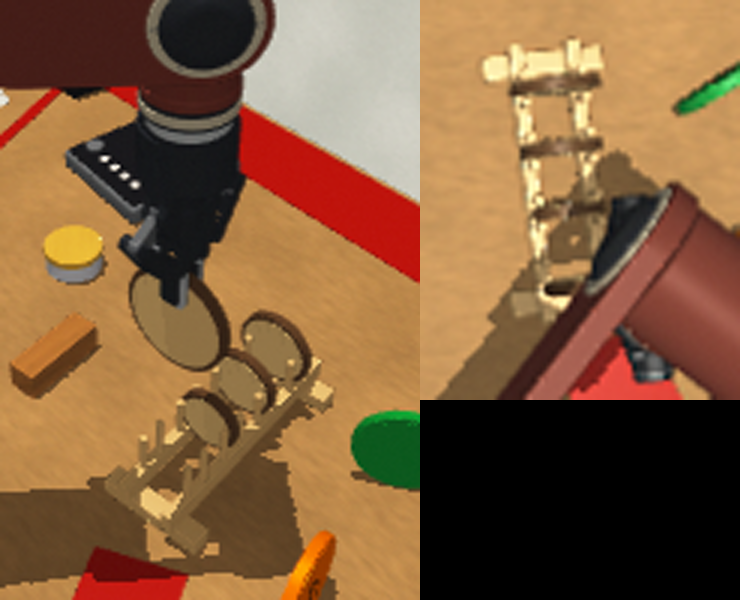

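```bash
python3 -c "
from st import *
P=cloud(load('top0.npz'));m=P[...,2]>0.12
Q=P[m];r=np.hypot(Q[:,0],Q[:,1]);a=np.degrees(np.arctan2(Q[:,1],Q[:,0]))
for lo in range(-90,90,10):
    k=(a>=lo)&(a<lo+10)&(r<1.3)&(r>.3)
    if k.sum(): print(lo,k.sum(),'r',r[k].min(),'zmax',Q[k][:,2].max())
print(P[20:80:20,256],P[200,30:60:10],P[200,450:510:15])
PS=cloud(load('side0.npz'));print(PS[60:200:40,400],PS[200,380:500:40],PS[100,300:500:60])
"
```

```text
-40 13 r 0.4740622255495772 zmax 0.13351101554777345
-30 70 r 0.44137586996086486 zmax 0.14079383337062001
-20 1 r 0.6028612416992747 zmax 0.12035671181907781
0 12 r 0.7939050436814867 zmax 0.3412665460503703
10 913 r 0.7197868038007353 zmax 0.3689952125121575
60 1379 r 0.3998741729846764 zmax 0.562346841360716
70 1708 r 0.39224896582062374 zmax 0.567711670411102
[[ 1.4549 -0.0111 -0.2739]
 [ 1.4563 -0.012  -0.4564]
 [ 1.4405 -0.0133 -0.6466]] [[ 0.6143  1.2909 -0.7554]
 [ 0.6153  1.2296 -0.7509]
 [ 0.5636  0.7422  0.001 ]] [[ 0.5927 -0.7327  0.0364]
 [ 0.6378 -1.0554 -0.4231]
 [ 0.6336 -1.0915 -0.3633]
 [ 0.6254 -1.0958 -0.2634]]
[[ 1.4524  0.0411  0.3901]
 [ 1.4514 -0.0054  0.2265]
 [ 1.4563 -0.0543  0.0428]
 [ 1.4523 -0.1123 -0.1559]] [[ 1.4487 -0.0445 -0.3227]
 [ 1.4548 -0.2326 -0.2117]
 [ 1.4524 -0.3904 -0.1145]] [[ 1.462   0.5746  0.035 ]
 [ 1.4499  0.1892  0.1637]
 [ 1.4494 -0.0916  0.2551]
 [ 1.4487 -0.3095  0.3261]]
```

Emit:
jog_arm(steps=[{"dx":0.8,"dy":-0.35,"dz":0.2,"twist":-0.8},{"dx":1.6,"dy":-0.7,"dz":0.4,"twist":-1.6},{"dx":2.4,"dy":-1.05,"dz":0.6,"twist":-2.4},{"dx":3.2,"dy":-1.4,"dz":0.8,"twist":-3.2},{"dx":4.0,"dy":-1.75,"dz":1.0,"twist":-3.8}])

```text
t: 4.97
tool_pos: [0.6527, -0.3225, 0.3207]
tool_rot: [-2.711, -1.556, 0.007]
contact_force: [0.9, -0.6, 0.1]
opening: 0.0109
```

Emit:
jog_arm(steps=[{"dx":0.8,"dy":-0.4,"dz":0.0,"twist":0.0},{"dx":1.6,"dy":-0.8,"dz":0.0,"twist":0.0},{"dx":2.4,"dy":-1.2,"dz":0.0,"twist":0.0}])

```text
t: 5.35
tool_pos: [0.7978, -0.395, 0.3178]
tool_rot: [-2.709, -1.555, 0.009]
contact_force: [1.0, -0.2, -0.6]
opening: 0.0111
```

```bash
python3 -c "
from st import *
st()"
```

```text
t 5.35 p [ 0.7978 -0.395   0.3178] open 0.0111 F [ 0.9701 -0.1554 -0.5669]
jaw yaw -0.52865026036308 y [ 0.8633 -0.5043 -0.0187] z [-0.0142  0.0127 -0.9998] tilt 0.019071954686156672
q [-0.5443  0.7036  0.6563  0.0036  1.8005 -0.0148]
```

Emit:
jog_arm(steps=[{"dx":0.8,"dy":-0.45,"dz":0.0,"twist":0.0},{"dx":1.6,"dy":-0.9,"dz":0.0,"twist":0.0},{"dx":2.4,"dy":-1.4,"dz":0.0,"twist":0.0}])

```text
t: 5.72
tool_pos: [0.8822, -0.4473, 0.2883]
tool_rot: [2.723, 1.563, 0.013]
contact_force: [-4.7, 2.2, 8.7]
opening: 0.0109
```

```bash
python3 -c "
from st import *
st()"
```

```text
t 5.725 p [ 0.8822 -0.4473  0.2883] open 0.0109 F [-4.7209  2.1767  8.7163]
jaw yaw -0.5287548143110936 y [ 0.8634 -0.5044  0.0064] z [ 0.0086  0.0021 -1.    ] tilt 0.008851138055364506
q [-0.5461  1.1231  0.0547  0.0068  1.9576 -0.0148]
```

Emit:
jog_arm(steps=[{"dx":0.0,"dy":0.0,"dz":0.0,"twist":0.0},{"dx":0.0,"dy":0.0,"dz":0.0,"twist":0.0}])

```text
t: 5.98
tool_pos: [0.8819, -0.447, 0.2863]
tool_rot: [-2.724, -1.564, -0.011]
contact_force: [-0.3, -0.0, -0.0]
opening: 0.0109
```

```bash
python3 -c "
from st import *
st()"
```

```text
t 5.975 p [ 0.8819 -0.447   0.2863] open 0.0109 F [-0.318  -0.0282 -0.0195]
jaw yaw -0.5287088984818125 y [ 0.8635 -0.5044  0.0034] z [ 0.0061  0.0037 -1.    ] tilt 0.007116755290924088
q [-0.546   1.1231  0.0581  0.0068  1.9572 -0.0148]
```

Emit:
jog_arm(steps=[{"dx":0.7,"dy":-0.4,"dz":0.4,"twist":0.0},{"dx":1.4,"dy":-0.8,"dz":0.8,"twist":0.0},{"dx":2.1,"dy":-1.2,"dz":1.2,"twist":0.0},{"dx":2.8,"dy":-1.6,"dz":1.6,"twist":0.0}])

```text
t: 6.48
tool_pos: [0.8839, -0.4547, 0.3087]
tool_rot: [2.691, 1.545, 0.049]
contact_force: [-0.0, -0.3, -1.0]
opening: 0.0106
```

```bash
python3 -c "
from st import *
st()"
```

```text
t 6.475 p [ 0.8839 -0.4547  0.3087] open 0.0106 F [-0.0337 -0.2603 -0.9946]
jaw yaw -0.529069033477072 y [ 0.8622 -0.5041  0.0488] z [ 0.0465 -0.0172 -0.9988] tilt 0.049557239674182595
q [-0.5526  1.1021  0.0555  0.0105  1.9354 -0.0198]
```

Emit:
jog_arm(steps=[{"dx":0.8,"dy":-0.5,"dz":0.4,"twist":0.0},{"dx":1.6,"dy":-1.0,"dz":0.8,"twist":0.0},{"dx":2.4,"dy":-1.5,"dz":1.2,"twist":0.0},{"dx":3.2,"dy":-2.0,"dz":1.6,"twist":0.0},{"dx":4.0,"dy":-2.5,"dz":2.0,"twist":0.0}])

```text
t: 7.1
tool_pos: [0.8852, -0.4697, 0.3205]
tool_rot: [2.659, 1.526, 0.084]
contact_force: [-0.3, -0.5, -1.7]
opening: 0.011
```

```bash
python3 -c "
from st import *
st()"
```

```text
t 7.1 p [ 0.8852 -0.4697  0.3205] open 0.011 F [-0.28   -0.5007 -1.7254]
jaw yaw -0.5295103168193632 y [ 0.8594 -0.503   0.0923] z [ 0.085  -0.0376 -0.9957] tilt 0.093033377750253
q [-0.5658  1.0904  0.0562  0.0146  1.9029 -0.0314]
```

Emit:
jog_arm(steps=[{"dx":0.8,"dy":-0.4,"dz":0.4,"twist":0.0},{"dx":1.6,"dy":-0.8,"dz":0.8,"twist":0.0}])

```text
t: 7.35
tool_pos: [0.8945, -0.472, 0.3306]
tool_rot: [2.625, 1.506, 0.12]
contact_force: [-0.5, -0.4, 0.0]
opening: 0.0112
```

```bash
python3 -c "
from st import *
st()"
```

```text
t 7.35 p [ 0.8945 -0.472   0.3306] open 0.0112 F [-0.5008 -0.3822  0.0241]
jaw yaw -0.5298037138899836 y [ 0.8548 -0.5006  0.137 ] z [ 0.1245 -0.0584 -0.9905] tilt 0.13797701011245317
q [-0.5637  1.082   0.0555  0.018   1.8671 -0.0283]
```

Emit:
jog_arm(steps=[{"dx":0.8,"dy":-0.4,"dz":0.4,"twist":0.0},{"dx":1.6,"dy":-0.8,"dz":0.8,"twist":0.0}])

```text
t: 7.6
tool_pos: [0.9041, -0.4746, 0.3405]
tool_rot: [2.59, 1.486, 0.155]
contact_force: [-0.4, -0.2, -0.7]
opening: 0.0107
```

Emit:
jog_arm(steps=[{"dx":0.8,"dy":-0.4,"dz":0.4,"twist":0.0},{"dx":1.6,"dy":-0.8,"dz":0.8,"twist":0.0}])

```text
t: 7.85
tool_pos: [0.9138, -0.4775, 0.3495]
tool_rot: [2.555, 1.466, 0.19]
contact_force: [-0.2, -0.6, 0.1]
opening: 0.0113
```

Emit:
jog_arm(steps=[{"dx":0.8,"dy":-0.4,"dz":0.4,"twist":0.0},{"dx":1.6,"dy":-0.8,"dz":0.8,"twist":0.0}])

```text
t: 8.1
tool_pos: [0.9235, -0.4808, 0.358]
tool_rot: [2.519, 1.446, 0.223]
contact_force: [0.4, 0.3, 0.3]
opening: 0.0112
```

```bash
python3 -c "
from st import *
st()"
```

```text
t 8.1 p [ 0.9235 -0.4808  0.358 ] open 0.0112 F [0.412  0.2856 0.3018]
jaw yaw -0.5314487013718732 y [ 0.8299 -0.4879  0.2708] z [ 0.2431 -0.1206 -0.9625] tilt 0.2748486858269014
q [-0.5585  1.0616  0.0557  0.027   1.7506 -0.0212]
```

Emit:
jog_arm(steps=[{"dx":0.8,"dy":-0.4,"dz":0.4,"twist":0.0},{"dx":1.6,"dy":-0.8,"dz":0.8,"twist":0.0}])

```text
t: 8.35
tool_pos: [0.9335, -0.4842, 0.3661]
tool_rot: [2.484, 1.425, 0.256]
contact_force: [-0.0, -0.4, -1.0]
opening: 0.0107
```

Emit:
jog_arm(steps=[{"dx":0.8,"dy":-0.4,"dz":0.4,"twist":0.0},{"dx":1.6,"dy":-0.8,"dz":0.8,"twist":0.0}])

```text
t: 8.6
tool_pos: [0.9435, -0.4879, 0.3738]
tool_rot: [2.448, 1.405, 0.288]
contact_force: [0.3, -0.0, -0.5]
opening: 0.0109
```

Emit:
jog_arm(steps=[{"dx":0.8,"dy":-0.4,"dz":0.4,"twist":0.0},{"dx":1.6,"dy":-0.8,"dz":0.8,"twist":0.0}])

```text
t: 8.85
tool_pos: [0.9535, -0.4917, 0.3813]
tool_rot: [2.412, 1.384, 0.32]
contact_force: [0.3, 0.1, -0.9]
opening: 0.011
```

Emit:
jog_arm(steps=[{"dx":0.8,"dy":-0.4,"dz":0.4,"twist":0.0},{"dx":1.6,"dy":-0.8,"dz":0.8,"twist":0.0}])

```text
t: 9.1
tool_pos: [0.9635, -0.4956, 0.3886]
tool_rot: [2.376, 1.363, 0.35]
contact_force: [-0.2, -0.6, -0.6]
opening: 0.0112
```

```bash
python3 -c "
from st import *
st()"
```

```text
t 9.1 p [ 0.9635 -0.4956  0.3886] open 0.0112 F [-0.2293 -0.6228 -0.6498]
jaw yaw -0.5360107116701024 y [ 0.772  -0.4586  0.4401] z [ 0.3937 -0.1985 -0.8975] tilt 0.45668099904054504
q [-0.5534  1.0486  0.0559  0.0381  1.5819 -0.0152]
```

Four more calls should reach about 0.64 rad.

Emit:
jog_arm(steps=[{"dx":0.8,"dy":-0.4,"dz":0.4,"twist":0.0},{"dx":1.6,"dy":-0.8,"dz":0.8,"twist":0.0}])

```text
t: 9.35
tool_pos: [0.9735, -0.4995, 0.3957]
tool_rot: [2.339, 1.342, 0.38]
contact_force: [-0.1, 0.4, -0.0]
opening: 0.0112
```

Emit:
jog_arm(steps=[{"dx":0.8,"dy":-0.4,"dz":0.4,"twist":0.0},{"dx":1.6,"dy":-0.8,"dz":0.8,"twist":0.0}])

```text
t: 9.6
tool_pos: [0.9833, -0.5035, 0.4026]
tool_rot: [2.303, 1.321, 0.409]
contact_force: [0.8, 0.1, -0.6]
opening: 0.0109
```

Emit:
jog_arm(steps=[{"dx":0.8,"dy":-0.4,"dz":0.4,"twist":0.0},{"dx":1.6,"dy":-0.8,"dz":0.8,"twist":0.0}])

```text
t: 9.85
tool_pos: [0.9929, -0.5074, 0.4095]
tool_rot: [2.267, 1.301, 0.437]
contact_force: [1.4, -0.1, -0.7]
opening: 0.0108
```

Emit:
jog_arm(steps=[{"dx":0.8,"dy":-0.4,"dz":0.4,"twist":0.0},{"dx":1.6,"dy":-0.8,"dz":0.8,"twist":0.0}])

```text
t: 10.1
tool_pos: [1.0023, -0.5113, 0.4162]
tool_rot: [2.231, 1.28, 0.464]
contact_force: [1.0, 0.2, -0.4]
opening: 0.0107
```

```bash
python3 -c "
from st import *
st()"
```

```text
t 10.1 p [ 1.0023 -0.5113  0.4162] open 0.0107 F [ 0.9918  0.2112 -0.3826]
jaw yaw -0.5436455589015706 y [ 0.6898 -0.4169  0.5919] z [ 0.529  -0.2678 -0.8052] tilt 0.6347106342524967
q [-0.5496  1.0466  0.056   0.0487  1.406  -0.0128]
```

Emit:
jog_arm(steps=[{"dx":-0.6,"dy":0.3,"dz":0.0,"twist":0.5},{"dx":-1.4,"dy":0.7,"dz":0.0,"twist":1.0},{"dx":-2.2,"dy":1.2,"dz":0.0,"twist":1.5},{"dx":-3.0,"dy":1.7,"dz":-0.1,"twist":2.0},{"dx":-3.8,"dy":2.2,"dz":-0.2,"twist":2.5}])

```text
t: 10.72
tool_pos: [0.773, -0.3787, 0.4051]
tool_rot: [1.941, 1.774, 0.62]
contact_force: [-0.3, -0.9, -0.8]
opening: 0.0113
```

Emit:
jog_arm(steps=[{"dx":-0.7,"dy":0.6,"dz":0.0,"twist":0.0},{"dx":-1.4,"dy":1.2,"dz":-0.1,"twist":0.0},{"dx":-2.1,"dy":1.8,"dz":-0.2,"twist":0.0},{"dx":-2.8,"dy":2.4,"dz":-0.3,"twist":0.0},{"dx":-3.5,"dy":3.0,"dz":-0.3,"twist":0.0}])

```text
t: 11.35
tool_pos: [0.5614, -0.1975, 0.3867]
tool_rot: [1.941, 1.774, 0.62]
contact_force: [-0.8, -0.3, -0.1]
opening: 0.0111
```

```bash
python3 -c "
from st import *
st()"
```

```text
t 11.35 p [ 0.5614 -0.1975  0.3867] open 0.0111 F [-0.8123 -0.3174 -0.1061]
jaw yaw -0.10406014696881595 y [ 0.8007 -0.0836  0.5932] z [ 0.5939 -0.0192 -0.8043] tilt 0.6362390524918835
q [-0.622  -0.446   1.8792  0.3651  1.1822 -0.5797]
```

Emit:
jog_arm(steps=[{"dx":-0.2,"dy":1.0,"dz":-0.2,"twist":0.0},{"dx":-0.4,"dy":2.0,"dz":-0.4,"twist":0.0},{"dx":-0.6,"dy":3.0,"dz":-0.7,"twist":0.0},{"dx":-0.8,"dy":4.0,"dz":-1.0,"twist":0.0},{"dx":-1.0,"dy":5.0,"dz":-1.3,"twist":0.0}])

```text
t: 11.98
tool_pos: [0.5016, 0.0992, 0.3107]
tool_rot: [1.94, 1.771, 0.623]
contact_force: [1.2, 0.8, -0.8]
opening: 0.0108
```

Emit:
jog_arm(steps=[{"dx":0.0,"dy":0.8,"dz":-0.4,"twist":0.0},{"dx":0.0,"dy":1.4,"dz":-0.7,"twist":0.0},{"dx":0.0,"dy":1.5,"dz":-0.9,"twist":0.0},{"dx":0.0,"dy":1.5,"dz":-0.9,"twist":0.0}])

```text
t: 12.48
tool_pos: [0.5011, 0.189, 0.2555]
tool_rot: [1.94, 1.773, 0.621]
contact_force: [0.2, -0.3, -1.3]
opening: 0.011
```

```bash
python3 -c "
from st import *
st()
a=snap('side','4')['frame'];b=snap('top','4')['frame']
A=cv2.resize(a[80:230,180:310],None,fx=3,fy=3,interpolation=2);B=cv2.resize(b[90:240,155:265],None,fx=3,fy=3,interpolation=2)
c=np.hstack([A,B]);print(c.shape);cv2.imwrite('pics/c4.png',c[:,:,::-1])"
```

```text
t 12.475 p [0.5011 0.189  0.2555] open 0.011 F [ 0.172  -0.3431 -1.3105]
jaw yaw -0.1038568884942718 y [ 0.7999 -0.0834  0.5943] z [ 0.595  -0.0196 -0.8035] tilt 0.6376553297128686
q [ 0.3335 -0.5577  2.1679 -0.2666  0.9434  0.5151]
(450, 720, 3)
```

View pics/c4.png

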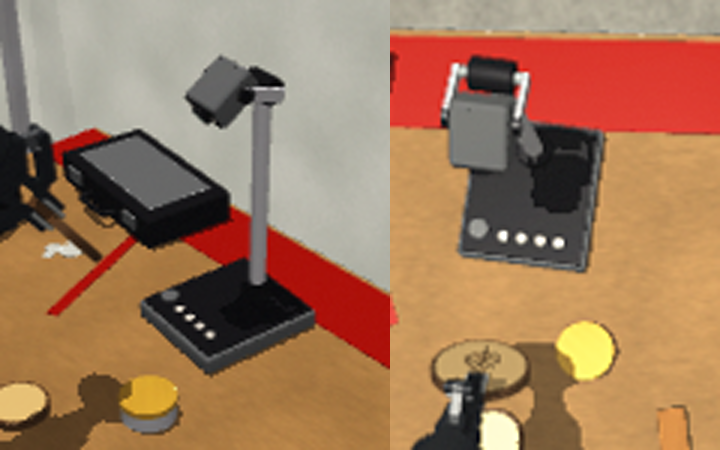

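```bash
cat > meas.py <<'E'
from st import *
import sys
tag=sys.argv[1]
o,M=st()
P=cloud(load(f'top{tag}.npz'));F=load(f'top{tag}.npz')["frame"].astype(int)
Q=P.reshape(-1,3);C=F.reshape(-1,3)
pred=o["tool_pos"]+.022*M[:,2]
d=Q-pred;loc=d@np.stack([M[:,1],M[:,0],-M[:,2]],1)  # x,y,z slice
m=(abs(loc[:,0])<.02)&(np.hypot(loc[:,1],loc[:,2])<.065)
f=m&(abs(loc[:,0]-.006)<.006)&(loc[:,2]<.015)
q=Q[f]
for _ in range(3):
    c=q.mean(0);n=np.linalg.svd(q-c)[2][2];n*=np.sign(n[0]);r=(q-c)@n;q=q[abs(r)<max(2*r.std(),.001)]
print("face n",n,"elev",np.arcsin(n[2]),"yaw",np.arctan2(n[1],n[0]),len(q),r.std(),"angle to jaw",np.arccos(min(1,n@M[:,1])))
l=loc[m];print("loc range y",l[:,1].min(),l[:,1].max(),"z",l[:,2].min(),l[:,2].max(),"x med face",np.median(loc[f][:,0]))
lens=np.array([.7066,.181,.309]);th,ps=.643,-.105
X=np.array([np.cos(th)*np.cos(ps),np.cos(th)*np.sin(ps),np.sin(th)])
v=lens-.16*X;print("view",v,"centre",pred,"delta units",(v-pred)/.06)
E
python3 meas.py 4
```

```text
t 12.575 p [0.5021 0.1882 0.2577] open 0.0109 F [ 0.816   0.2453 -1.1269]
jaw yaw -0.10692976015440309 y [ 0.7977 -0.0856  0.5969] z [ 0.5976 -0.0199 -0.8015] tilt 0.6409299945415178
q [ 0.3315 -0.559   2.166  -0.2667  0.9431  0.5152]
face n [ 0.8071 -0.091   0.5834] elev 0.622895938796593 yaw -0.11233213989911063 290 0.000980351844598648 angle to jaw 0.0172939545155308
loc range y -0.048827618212703 0.05046069930848588 z -0.05099003954754513 0.0507664579493857 x med face 0.006109730474856953
view [0.5793 0.1944 0.2131] centre [0.5152 0.1878 0.2401] delta units [ 1.0668  0.1102 -0.4508]
```

Emit:
jog_arm(steps=[{"dx":0.4,"dy":0.05,"dz":-0.15,"twist":0.0},{"dx":0.75,"dy":0.1,"dz":-0.3,"twist":0.0},{"dx":1.0,"dy":0.1,"dz":-0.4,"twist":0.0},{"dx":1.05,"dy":0.1,"dz":-0.45,"twist":0.0},{"dx":1.05,"dy":0.1,"dz":-0.45,"twist":0.0}])

```text
t: 13.2
tool_pos: [0.5653, 0.1933, 0.2313]
tool_rot: [1.941, 1.767, 0.624]
contact_force: [-0.6, 0.2, -0.6]
opening: 0.011
```

Emit:
jog_arm(steps=[{"dx":0.0,"dy":0.0,"dz":0.0,"twist":0.0},{"dx":0.0,"dy":0.0,"dz":0.0,"twist":0.0}])

```text
t: 13.45
tool_pos: [0.5652, 0.1933, 0.232]
tool_rot: [1.941, 1.766, 0.625]
contact_force: [0.2, -0.4, -0.4]
opening: 0.0112
```

```bash
python3 -c "
from st import *
a=snap('side','5')['frame'];b=snap('top','5')['frame']
A=cv2.resize(a[80:230,180:310],None,fx=3,fy=3,interpolation=2);B=cv2.resize(b[90:240,155:265],None,fx=3,fy=3,interpolation=2)
c=np.hstack([A,B]);cv2.imwrite('pics/c5.png',c[:,:,::-1])
h=np.hstack([a,b]);cv2.imwrite('pics/f5.png',cv2.resize(h,(800,300))[:,:,::-1])"; python3 meas.py 5
```

```text
t 13.55 p [0.5652 0.1934 0.2317] open 0.011 F [-0.3036 -0.6662 -1.3931]
jaw yaw -0.10865441205960111 y [ 0.797  -0.0869  0.5978] z [ 0.5985 -0.0205 -0.8009] tilt 0.6420210498165113
q [ 0.2965 -0.3632  2.0759 -0.2664  0.8312  0.5098]
face n [ 0.8058 -0.0875  0.5857] elev 0.6257135709110374 yaw -0.1081045467992817 239 0.000989510680196296 angle to jaw 0.014985653870526257
loc range y -0.047999925659225444 0.05006112166722179 z -0.048871939122325785 0.049156175384401785 x med face 0.007331468464896499
view [0.5793 0.1944 0.2131] centre [0.5784 0.193  0.2141] delta units [ 0.0148  0.0243 -0.0169]
```

View pics/c5.png

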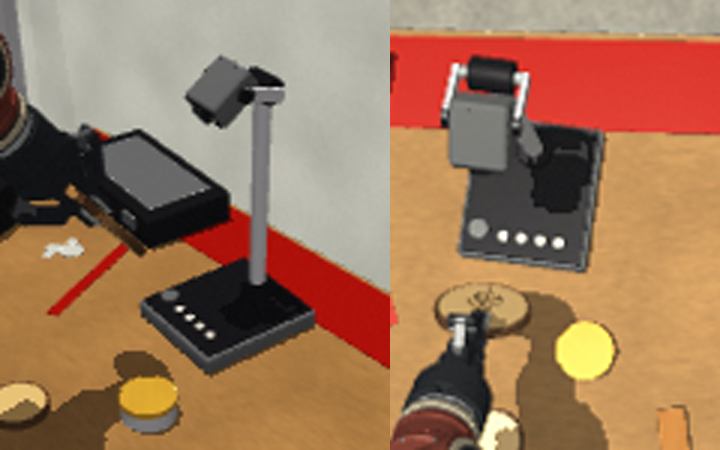

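View pics/f5.png

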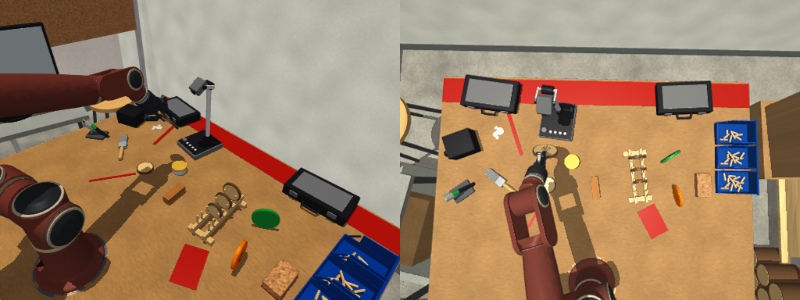

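```bash
python3 -c "
from st import *
o=ctrl.get_obs();print(o['t'],abs(o['dq']).max(),o['opening']);print(ctrl.finish_job());st()"
```

```text
13.55 0.003983226936261015 0.011029346260654898
the job is handed in; nothing more can be done
None
the job is handed in; nothing more can be done
```

The leaf slice is being held in front of the document camera, leaf side to the lens and tip up, and I handed the job in at t = 13.55 s. No verdict is reported.

I gripped it by its top edge at 60 N, with the grasp point about 41 mm above its centre and the fingers clear of the leaf. I then lifted it straight out of the rack.

**How I tilted it:** The jog moves only allow turns about the vertical, so I could not command the tilt. I pushed against the arm's reach limit, where it gives way by tilting the tool. Each new move starts from the measured pose, so the tilt added up to about 0.64 rad. I then pulled back, turned the tool about 25° and moved in from the robot's side.

**Last checks:**
- **Position:** the centre is about 2 mm from my estimate of the point 160 mm in front of the lens. The lens position was put together from the fitted camera head and the visible ring edge, so it may be several mm off.
- **Squareness:** the slice face is tilted up 0.626 rad (yaw -0.108). I took the camera's line of sight as 0.643 (yaw -0.105); the two views of the head gave about 0.635 and 0.652. The tool itself read 0.642, which differs from the slice face by 0.015 rad.
- **Uprightness:** the leaf has a remaining roll of about 0.04 rad.
- **Stillness:** joint speeds were under 0.004 rad/s, and the fingers were stopped on the slice at 11 mm.
- **Surroundings:** in the last pictures the camera and everything else look unmoved, judged by eye.

**Possible concern:** joint 3 sat at its lower stop during the tilting and read 0.055 to 0.058, against the listed limit of 0.06 (rounded). The controller raised no error, but if that limit is exact, it could count as passing the joint's range.

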